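Level the bench scale with its key

TASK

The bench scale on the worktop is not level. Take the levelling key with the flat wing handle out of its wooden block, plug it fully home into the square socket at the front of the scale and, keeping it pressed down, turn the levelling screw until the bubble of the scale's spirit level sits centred between its two rings. Finish while still gripping the key and pressing it home, so that I can tighten the lock nut underneath, and do not disturb the things standing around.

Things in the scene. Friction and masses are not known exactly. Their poses are not given: they have to be found in the camera images.
- key: Levelling key, upright in the block's hole. From below: steel square plug 16 x 16 mm, 20 mm long (lowest 8 mm taper to 10 mm); round shoulder 40 mm across, 6 mm thick; neck 20 mm across; flat black wing 48 mm wide (key x), 18 mm thick (key y), 42 mm high (34 to 76 mm above the origin). Origin: centre of the plug's lower end; z up; x, y square with the plug's sides. 80 to 170 g.
- key_grip (a point): Point on the key's axis 56 mm above its origin, in the wing: grip here from above, across the 18 mm thickness, along key y. Axes as the key's.
- key_shoulder (a point): Centre of the underside of the key's shoulder, 20 mm above the key's origin; it lies on the socket's mouth when the key is home. Axes as the key's.
- block: Wooden kit block 130 x 60 x 34 mm, fixed on the board; origin at the centre of its underside, x along its length. The key stands in a 28 mm round hole 35 mm from the middle towards -x, its shoulder on the block's top, so the plug must be lifted 20 mm to be free; two small steel check weights, up to 32 mm tall, are fixed on the other half.
- scale: White bench scale, 270 mm deep, 260 mm wide, pan top 81 mm up, fixed on the worktop on two rear feet and one front levelling foot; origin on the worktop under its middle, x from its front (robot side) to its rear. Its top tips about the rear feet by less than 1 degree as the front foot is screwed.
- level_screw: Square 36 mm head of the front levelling screw, nearly flush in a 52 mm round well, 95 mm in front of the scale's middle. Origin: centre of the socket's mouth, 68 mm above the worktop; z up (axis stays vertical); x, y square with the socket's sides, turning with the screw. Stiff (about 0.12 N m), stays where left, has room beyond level. Clockwise from above raises the scale's front.
- shutter_top (a point): Rest place of the top of the sprung black dust shutter in the socket, 2.5 mm below the mouth. The socket is 18.6 mm square, 22 mm deep; any quarter turn of the key fits. The plug pushes the shutter down, 2 N at first, 6 N when home (shoulder on the screw's head); let go, it pushes the key back out. Axes as the screw's.
- vial_middle (a point): Middle of the scale's spirit level, a green glass tube 76 mm long and 20 mm thick lying front to rear on the right part of the scale's front, 98 mm right of its middle, axis 77 mm above the worktop; two black rings stand 15 mm either side of this point; the white bubble is 20 mm long.
- bubble (a joint): Place of the bubble along the tube, m: 0 midway between the rings; positive towards the rear of the scale (front too low). At the start it is 8 to 21 mm to the rear. It moves about 15 mm per rad of screw, forward when the screw turns clockwise from above, settles in about 1 s, and goes at most 27 mm either way.
- board: Wooden chopping board, 220 x 340 x 22 mm, lying fixed on the hob; origin at the centre of its underside.
- cell_a: Bystander: battery lying on the board, 15 x 50 x 15 mm; origin at the centre of its underside.
- cell_b: Bystander: second battery lying on the board, 15 x 50 x 15 mm.
- tomato: Bystander: tomato, 65 mm, on the hob.
- tin: Bystander: tin, 57 mm across and 72 mm tall, on the hob.
- mug: Bystander: brick-coloured mug, 82 x 115 x 90 mm, on the hob.
- spice_a: Bystander: spice jar with a red lid, 45 mm across and 106 mm tall, on the hob.
- spice_b: Bystander: second spice jar, 45 mm across and 106 mm tall, on the hob.
Things that resemble listed ones, but are neither listed nor needed, are in the scene too. What is shaped like the key but green is not meant.

How it is judged:
By the outcome, as a careful person would: the job done as asked, in the order asked, and still so for the second after the job is handed in, while the arm keeps its last pose, push and grip.
It also fails if it takes over 58 s, if anything falls off the work surface, if the arm or the gripper's body presses on something with over 40 N, if the wrist force passes 120 N, or if a joint passes its speed limit or range.

ROBOT

A 6-joint arm with a two-finger parallel gripper is mounted at the origin on a cart in front of the work surface, level with it; the furniture and walls round the work are solid. World frame = base frame: x ahead of the robot, y to its left, z up, the work surface at z = 0. Lengths are in mm, angles in rad, forces in N, time in s.
With the tool pointing down it reaches from about 275 to 850 mm from the base axis. Payload 5.2 kg.
Tool frame: the origin (TCP) lies midway between the tips of the shut fingers; the grasp point (between the pads) lies 19 mm behind it (grip_depth is the distance from the TCP to the grasp point, in mm); z points along the fingers, y is the line along which they close (so a half turn about z gives the same grasp; the last joint's range is limited). The gripper opens to 85 mm and grips with 20 to 120 N. Pads are 22 mm wide; open, the fingers measure 114 mm over their backs; the gripper's body (76 mm by 85 mm) begins 54 mm behind the grasp point. The pads swing forward as they close: fully open they stand 13 mm farther back than shut.
Start: joints at [-1.342, 0.259, 1.535, -0, 1.348, -0.203], TCP at [230.199, -499.513, 231.31] pointing down, gripper open.
Joint ranges: [-3.14, 3.14], [-0.91, 2.08], [0.19, 2.58], [-1.22, 4.36], [0.22, 2.71], [-3.12, 3.12]. Speed limits (rad/s): [2.57, 2.57, 3.14, 3.14, 3.14, 3.14].

INTERFACE

Orientations are given as a unit quaternion [w, x, y, z].
In Python, from cell import * gives the robot as it stands.
- The arm moves only by the shell command python3 -m inch 'ROWS' [FORCE]. ROWS is JSON, a list of rows, each a list of 3 entries, a list of its own where there are three numbers: the shift along the tool's x, y, z in mm, then the turn about the tool's z in degrees, then the gripper command: -1 is shut, 1 is fully open, values between are in proportion. In form: [[[tx, ty, tz], twist, hand], ...]. A call has 1 to 5 rows; each row is the pose to reach, as a shift and turn from the pose commanded when the call began, along the tool's axes at that moment; what a row does not reach only later rows make up. A row lasts 1/8 s, in which the tool goes at most 62.5 mm and 10.7 degrees, less where a joint would pass 70% of its speed; a pose out of reach is approached as far as the arm can. A call with a gripper value outside its range is refused whole. The fingers move at their own pace and stop on an object; FORCE is the grip in N (left out, the last holds). Time passes only in rows, so rows that repeat a pose let the fingers close. It gives the time, the measured TCP pose, the force, the opening and the grip force at its end, in the units of the state.
- sense(): the state, without advancing time (a new reading comes with each control period).
- grab_frame(name): name is "scene" or "top" or "wrist"; returns (picture, depth): 480x640x3 uint8, blue, green, red; 480x640 float32, mm along the optical axis (not along the pixel's ray), 0 where there is no reading.
- get_calibration(name): a dict with "K" (3x3 intrinsics, pixels), "rvec" (rotation vector, rad) and "tvec" (3), from world to camera coordinates, as OpenCV has them. Camera axes: x right, y down, z forward; pixel columns grow to the right and rows downward; lengths in mm; the calibration is good to about 2 mm. The wrist camera is an equidistant fisheye: a pixel r from the principal point sees the ray r / f radians off the axis. A picture is of the moment at which its call begins: read the wrist's pose just before it. get_calibration takes no time and is no camera call; for the wrist camera it gives the pose at the moment of the call.
- sign_off(): hands the job in; it is judged then, once.
The state is a dict: "t": time; "qpos": joint angles; "dq": joint speeds; "tau": joint torques, N m; "tcp_pos": TCP position; "tcp_rot": TCP orientation; "contact_force": force on the tool from outside, world axes, zero at the start; "wrist_torque": the same for the moment, N m; "gripper_width": finger opening in mm; "grasp_force": force on a finger pad.
Only numpy, scipy, OpenCV 4.12 (cv2) and the standard library are available. Lean on these libraries where they do the work, as an engineer would, in place of code of your own. Each camera call takes 0.05 s, during which the arm holds its last target. There are 200 camera calls.

## Working session

There is one attempt and no reset: what is moved stays moved. The work goes in short steps, Python scripts to look and compute and a shell command to move; the robot and the scene stay as the last step left them, time stands still between calls to the robot, and variables do not carry over. Pictures are saved under pics/ and viewed, at most 10 in all, crops included, and the job is handed in when it is done.

```bash
mkdir -p pics; cat > h.py <<'E'
from cell import *
import numpy as np, cv2
def snap(name, tag):
    c=get_calibration(name); p,d=grab_frame(name)
    cv2.imwrite(f'pics/{tag}.png',p); np.savez(f'{tag}.npz',p=p,d=d,K=c['K'],r=np.array(c['rvec'],float),t=np.array(c['tvec'],float))
def world(tag,u,v,z=None,fish=False):
    """pixel -> world, by depth or by known height z"""
    f=np.load(tag+'.npz'); K=f['K']; R=cv2.Rodrigues(f['r'])[0]; t=f['t'].ravel()
    x=(u-K[0,2])/K[0,0]; y=(v-K[1,2])/K[1,1]
    if fish:
        r=np.hypot(x,y)+1e-9; ray=np.array([x/r*np.sin(r),y/r*np.sin(r),np.cos(r)])
    else: ray=np.array([x,y,1.])
    C=-R.T@t; w=R.T@ray
    if z is None:
        d=f['d'][int(round(v)),int(round(u))]; return C+w*d/ray[2]
    return C+w*(z-C[2])/w[2]
E
python3 - <<'E'
from h import *
snap('top','top0'); snap('scene','scene0'); print(sense())
E
```

```text
{'t': 0.1, 'qpos': array([-1.34178142e+00,  2.59276933e-01,  1.53597896e+00, -1.42439872e-05,
        1.34800676e+00, -2.02815458e-01]), 'dq': array([ 2.34675243e-04, -7.22443027e-05, -1.85285539e-03, -6.65129008e-04,
        1.34581882e-04, -4.07871280e-04]), 'tau': array([ 3.64492407e-03, -4.46967173e+01, -2.91247433e+01, -2.05558604e-04,
        6.33265357e-03,  7.22349881e-06]), 'tcp_pos': array([ 230.09160833, -499.03012247,  230.55203005]), 'tcp_rot': array([-8.34836359e-04,  9.76780054e-01,  2.14242920e-01, -1.78820055e-05]), 'contact_force': array([-0.47226362, -0.54841872,  0.20518032]), 'wrist_torque': array([-0.01129467,  0.0186141 ,  0.0062841 ]), 'grasp_force': 0.0, 'gripper_width': 85.42251010100105}
```

View pics/top0.png

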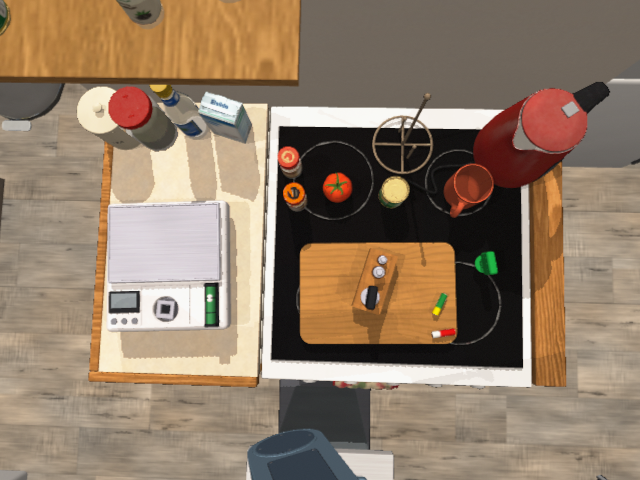

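View pics/scene0.png

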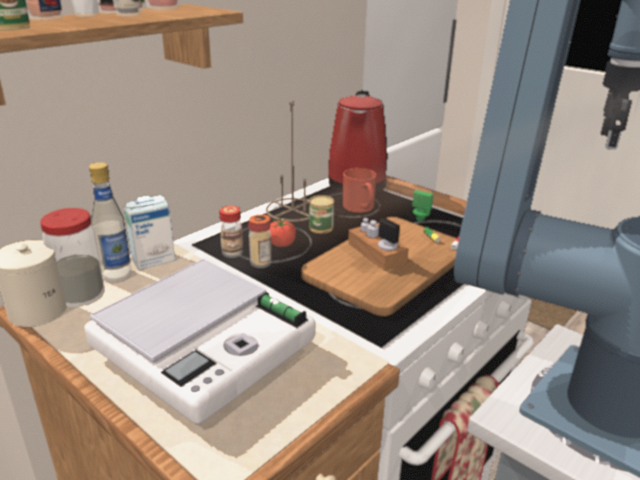

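The top view shows the key's black wing at about (371,297) on the block, the green decoy at (487,263), the scale's screw at (166,309) and the vial at (211,304). I'll enlarge these areas.

```bash
python3 - <<'E'
from h import *
p=cv2.imread('pics/top0.png')
a=cv2.resize(p[230:350,330:430],None,fx=5,fy=5,interpolation=cv2.INTER_CUBIC)[:600,:400]
b=cv2.resize(p[270:340,100:240],None,fx=5,fy=5,interpolation=cv2.INTER_CUBIC)
a=cv2.resize(p[240:330,340:420],None,fx=5,fy=5,interpolation=cv2.INTER_CUBIC)
b=cv2.resize(p[270:340,140:230],None,fx=4.4,fy=4.4,interpolation=cv2.INTER_CUBIC)
o=np.zeros((450,800,3),np.uint8); o[:,:400]=a; o[:b.shape[0],400:400+b.shape[1]]=b
cv2.imwrite('pics/c0.png',o)
for n,u,v,z in [('key',371,297,None),('key',371,297,98),('block',390,262,None),('board',420,300,None),('screw',166,309,None),('screw',166,309,68),('vial',211,304,None),('vial',211,304,77),('hob',410,230,None),('wt',180,360,None)]:
    print(n,world('top0',u,v,z).round(1))
E
```

```text
key [490.2 -96.5 111. ]
key [489.8 -97.6  98. ]
block [ 563.1 -140.2   55.6]
board [ 483.8 -210.7   20.1]
screw [451.8 328.2  69.8]
screw [451.7 328.8  68. ]
vial [465.9 228.9  87.5]
vial [465.3 231.7  77. ]
hob [ 638.9 -191.3   -0.9]
wt [335.6 315.    1.6]
```

View pics/c0.png

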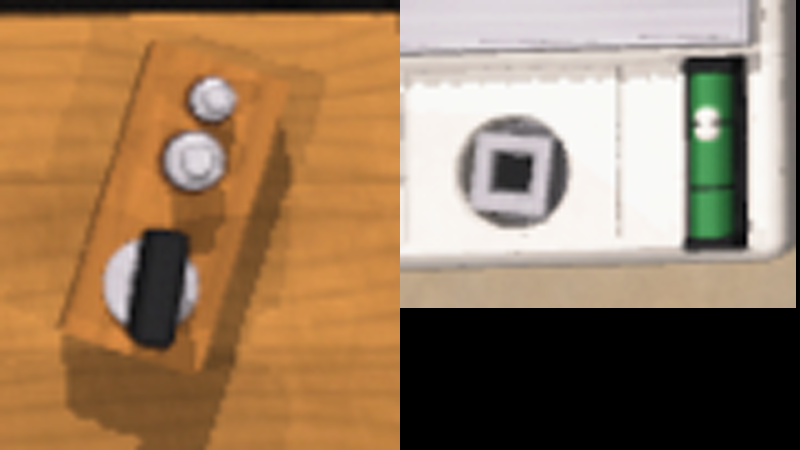

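The key's wing centre is at about (372,297.6), yawed roughly −10°. The screw is at (452,328), turned about −5°, and the bubble is roughly 13 mm to the rear. Next I move above the key.

```bash
cat >> h.py <<'E'
from scipy.spatial.transform import Rotation as Ro
def go(x,y,z,yaw):
    """tool-frame shift and twist (deg) to bring the measured TCP to x,y,z and tool x to yaw"""
    s=sense(); q=s['tcp_rot']; R=Ro.from_quat([q[1],q[2],q[3],q[0]]).as_matrix()
    cur=np.degrees(np.arctan2(R[1,0],R[0,0]))
    print('t',round(s['t'],2),'tcp',s['tcp_pos'].round(1),'yaw',cur.round(1),'F',s['contact_force'].round(1),'grip',round(s['grasp_force'],1),'w',round(s['gripper_width'],1),'q6',s['qpos'][5].round(2))
    print('rel',(R.T@(np.array([x,y,z])-s['tcp_pos'])).round(1),'twist',round(-(yaw-cur),1))
E
python3 -m inch '[[[404,-256,30],35,1],[[404,-256,30],35,1],[[404,-256,30],35,1],[[404,-256,30],35,1],[[404,-256,30],35,1]]' 60
python3 -c "from h import *; go(490,-97,200,-10)"
```

```text
t: 0.72
tcp_pos: [395.6, -243.6, 212.0]
tcp_rot: [-0.0, 0.996, -0.09, -0.0]
contact_force: [1.2, -0.7, -1.1]
gripper_width: 85.3
grasp_force: 0.0
t 0.72 tcp [ 395.6 -243.6  212. ] yaw -10.3 F [ 1.2 -0.7 -1.1] grip 0.0 w 85.3 q6 0.96
rel [  66.6 -161.1   12.1] twist -0.3
```

```bash
python3 -m inch '[[[66,-161,12],0,1],[[66,-161,12],0,1],[[66,-161,12],0,1],[[66,-161,12],0,1]]'
python3 -c "
from h import *
snap('wrist','w1'); go(490,-97,200,-10)"
```

```text
t: 1.23
tcp_pos: [489.3, -95.5, 199.6]
tcp_rot: [-0.001, 0.996, -0.087, -0.001]
contact_force: [-0.5, 0.2, -0.5]
gripper_width: 85.6
grasp_force: 0.0
t 1.27 tcp [488.6 -97.2 199.8] yaw -10.0 F [ 0.6 -0.4  0.2] grip 0.0 w 85.1 q6 1.33
rel [ 1.3 -0.5 -0.2] twist -0.0
```

View pics/w1.png

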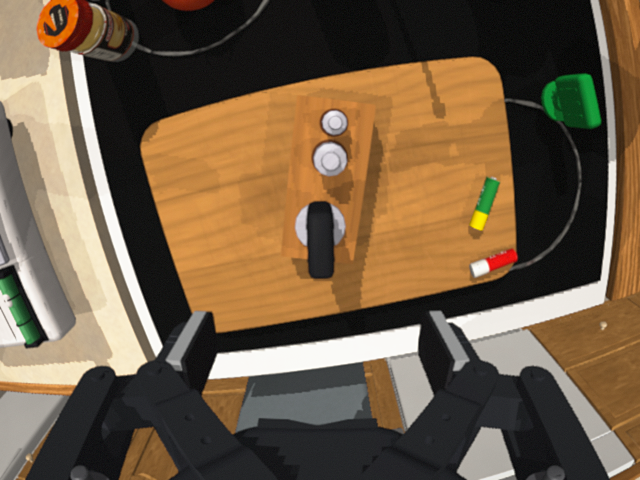

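The wing shows as a black bar from (320,203) to (320,275), almost aligned with the gripper. I'll fit its top face using the depth.

```bash
cat > fit.py <<'E'
from h import *
import sys
def cloud(tag,fish):
    f=np.load(tag+'.npz');K=f['K'];R=cv2.Rodrigues(f['r'])[0];t=f['t'].ravel()
    v,u=np.mgrid[:480,:640]; x=(u-K[0,2])/K[0,0]; y=(v-K[1,2])/K[1,1]
    if fish:
        r=np.hypot(x,y)+1e-9; s=np.tan(r)/r; x,y=x*s,y*s
    d=f['d']; P=np.stack([x*d,y*d,d],-1)
    return (P-t)@R, f['p'], d>0
def rect(tag,fish,c,rad,z0,z1,dark):
    P,p,ok=cloud(tag,fish)
    m=ok&(np.hypot(P[...,0]-c[0],P[...,1]-c[1])<rad)&(P[...,2]>z0)&(P[...,2]<z1)
    if dark: m&=p.max(-1)<70
    q=P[m]; print(tag,len(q),'z med',np.median(q[:,2]).round(1),'rect',cv2.minAreaRect(q[:,:2].astype(np.float32)),'mean',q.mean(0).round(1))
    a=np.linalg.eigh(np.cov(q[:,:2].T))[1][:,1]; print('axis yaw',np.degrees(np.arctan2(a[1],a[0])).round(1))
E
python3 - <<'E'
from fit import *
rect('w1',True,(490,-97),45,104,120,True)
rect('top0',False,(490,-97),45,104,120,True)
E
```

```text
w1 1678 z med 110.7 rect ((489.47052001953125, -96.62055969238281), (17.161602020263672, 46.59081268310547), 81.11701965332031) mean [491.1 -96.9 110.4]
axis yaw 172.0
top0 209 z med 111.1 rect ((489.80523681640625, -97.60469818115234), (18.307096481323242, 46.123165130615234), 81.1739730834961) mean [489.6 -97.1 110.8]
axis yaw 171.7
```

```bash
python3 -m inch '[[[1,0,60],-1.5,1],[[1,0,100],-1.5,1],[[1,0,126],-1.5,1],[[1,0,126.5],-1.5,1],[[1,0,126.5],-1.5,-1]]' 80
python3 -m inch '[[[0,0,0],0,-1],[[0,0,0],0,-1],[[0,0,0],0,-1],[[0,0,0],0,-1]]'
python3 -c "from h import *; go(490,-97,73,-8.5)"
```

```text
t: 1.9
tcp_pos: [489.9, -100.0, 74.8]
tcp_rot: [0.0, 0.997, -0.077, 0.001]
contact_force: [-0.4, -0.2, -0.2]
gripper_width: 69.9
grasp_force: 0.0
t: 2.4
tcp_pos: [490.2, -99.0, 74.7]
tcp_rot: [0.0, 0.997, -0.076, 0.001]
contact_force: [-1.1, 0.4, 6.7]
gripper_width: 17.3
grasp_force: 78.3
t 2.4 tcp [490.2 -99.   74.7] yaw -8.7 F [-1.1  0.4  6.7] grip 78.3 w 17.3 q6 1.3
rel [-0.5 -2.   1.7] twist -0.2
```

```bash
python3 -m inch '[[[0,0,-15],0,-1],[[0,0,-40],0,-1],[[0,0,-80],0,-1],[[0,0,-115],0,-1],[[0,0,-115],0,-1]]'
python3 -c "from h import *; go(452,328,190,85)"
```

```text
t: 3.02
tcp_pos: [491.3, -99.5, 192.3]
tcp_rot: [0.001, 0.997, -0.076, 0.003]
contact_force: [0.5, 0.6, -1.5]
gripper_width: 17.0
grasp_force: 77.9
t 3.02 tcp [491.3 -99.5 192.3] yaw -8.7 F [ 0.5  0.6 -1.5] grip 77.9 w 17.0 q6 1.3
rel [-103.9 -416.6    0.9] twist -93.7
```

```bash
python3 -m inch '[[[-10,-42,1],-10,-1],[[-21,-84,1],-20,-1],[[-31,-126,1],-30,-1],[[-42,-168,1],-40,-1],[[-52,-210,1],-50,-1]]'
python3 -c "from h import *; go(452,328,190,85)"
```

```text
t: 3.65
tcp_pos: [468.9, 117.9, 186.8]
tcp_rot: [-0.0, 0.935, 0.355, -0.001]
contact_force: [0.8, 0.1, -1.4]
gripper_width: 16.9
grasp_force: 78.0
t 3.65 tcp [468.9 117.9 186.8] yaw 41.6 F [ 0.8  0.1 -1.4] grip 78.0 w 16.9 q6 0.86
rel [ 126.7 -168.4   -3.2] twist -43.4
```

```bash
python3 -m inch '[[[32,-42,0],-10,-1],[[63,-84,0],-20,-1],[[95,-126,0],-30,-1],[[127,-168,0],-40,-1],[[127,-168,0],-43.5,-1]]'
python3 -m inch '[[[0,0,0],0,-1],[[0,0,0],0,-1]]'
python3 -c "
from h import *
snap('wrist','w2'); go(452,328,190,85)
p=cv2.imread('pics/w2.png')
cv2.imwrite('pics/w2.png',p)"
```

```text
t: 4.28
tcp_pos: [453.1, 329.9, 186.3]
tcp_rot: [-0.001, 0.736, 0.677, -0.001]
contact_force: [0.6, -0.8, -1.6]
gripper_width: 16.9
grasp_force: 78.1
t: 4.53
tcp_pos: [454.5, 326.0, 187.1]
tcp_rot: [-0.0, 0.739, 0.673, -0.001]
contact_force: [0.3, -0.4, -1.1]
gripper_width: 17.1
grasp_force: 78.1
t 4.58 tcp [454.8 325.9 187.4] yaw 84.6 F [ 0.3  0.1 -0.7] grip 78.1 w 17.5 q6 0.52
rel [ 1.8 -3.  -2.6] twist -0.4
```

View pics/w2.png

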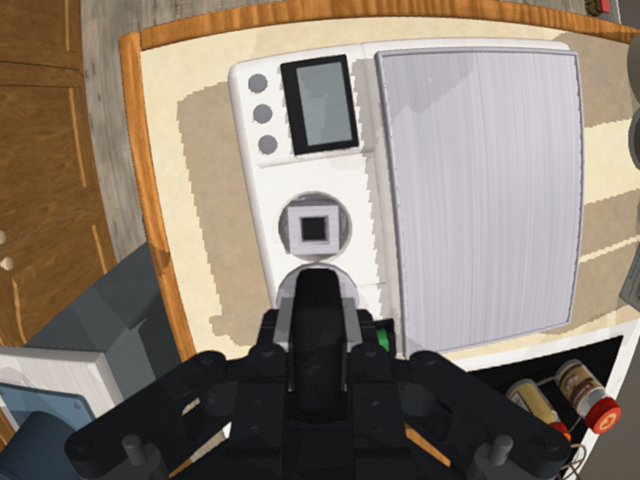

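The screw's socket is at about (314,229), clear of the held key and almost square with the tool. I'll rectify it onto the z=68 plane, from both cameras.

```bash
cat > rec.py <<'E'
from h import *
def rectify(tag,fish,c,half,z,s,yaw=0):
    """ortho picture of plane z, up = direction yaw (world x at 0), right = -y; s px/mm"""
    f=np.load(tag+'.npz');K=f['K'];R=cv2.Rodrigues(f['r'])[0];t=f['t'].ravel()
    n=int(2*half*s); v,u=np.mgrid[:n,:n]; a=half-v/s; b=half-u/s; cy,sy=np.cos(np.radians(yaw)),np.sin(np.radians(yaw))
    X=np.stack([c[0]+a*cy-b*sy,c[1]+a*sy+b*cy,np.full(a.shape,z)],-1)@R.T+t
    if fish:
        rr=np.hypot(X[...,0],X[...,1]); k=np.arctan2(rr,X[...,2])/rr
    else: k=1/X[...,2]
    return cv2.remap(f['p'],(X[...,0]*k*K[0,0]+K[0,2]).astype(np.float32),(X[...,1]*k*K[1,1]+K[1,2]).astype(np.float32),cv2.INTER_CUBIC)
E
python3 - <<'E'
from rec import *
from fit import rect
ims=[rectify('w2',True,(452,328),32,68,6),rectify('top0',False,(452,328),32,68,6)]
for im in ims:
    g=cv2.GaussianBlur(im.max(-1),(5,5),0); m=((g<75)*255).astype(np.uint8)
    m[:96]=0;m[288:]=0;m[:,:96]=0;m[:,288:]=0
    cs=cv2.findContours(m,0,2)[0]; c=max(cs,key=cv2.contourArea); r=cv2.minAreaRect(c)
    print('centre',452+32-r[0][1]/6,328+32-r[0][0]/6,'size',np.array(r[1])/6,'ang img',r[2])
for i in ims: 
    for k in range(0,384,60): cv2.line(i,(k,0),(k,4),(0,0,255),1)
cv2.imwrite('pics/rec.png',np.hstack(ims))
s=sense(); rect('w2',True,(452,328),40,210,240,True); rect('w2',True,(452,328),40,150,185,False)
E
```

```text
centre 451.5056381225586 331.8653335571289 size [17.16346868 16.93750254] ang img 3.416588068008423
centre 452.28705342610675 330.5511220296224 size [17.13100688 16.34412384] ang img 4.969740390777588
w2 10539 z med 223.7 rect ((449.2321472167969, 328.9825439453125), (47.9150276184082, 74.02754974365234), 69.23754119873047) mean [454.3 334.1 226.5]
axis yaw 174.2
w2 1111 z med 173.2 rect ((454.66314697265625, 334.9386291503906), (23.05082130432129, 39.02212905883789), 84.89509582519531) mean [454.7 336.9 172.9]
axis yaw 175.7
```

View pics/rec.png

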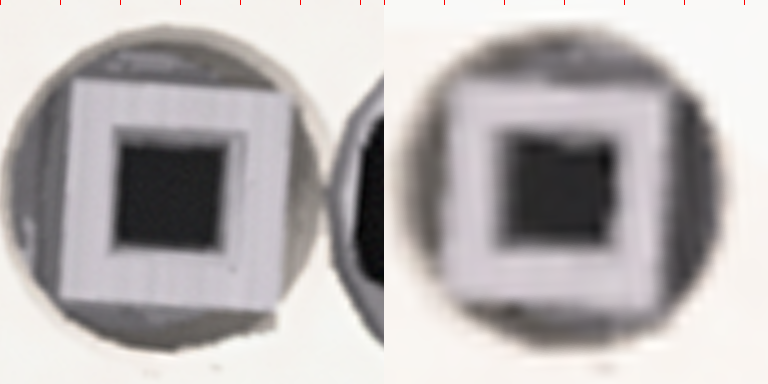

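```bash
python3 - <<'E'
from fit import *
from scipy.optimize import least_squares
P,p,ok=cloud('w2',True)
m=ok&(np.hypot(P[...,0]-454.5,P[...,1]-326)<24)&(P[...,2]>168)&(P[...,2]<178)&(p.min(-1)>90)
q=P[m]; print(len(q),q.min(0).round(1),q.max(0).round(1),np.median(q[:,2]))
ed=[]
for x in np.arange(q[:,0].min()+1,q[:,0].max()-1,1.):
    s=q[abs(q[:,0]-x)<.6]
    if len(s)>3: ed.append((x,s[:,1].max()))
ed=np.array(ed)
f=least_squares(lambda c:np.hypot(ed[:,0]-c[0],ed[:,1]-c[1])-20,[454,326],loss='soft_l1',f_scale=.5); print(f.x,f.cost,len(ed),ed[:,0].min(),ed[:,0].max())
print([sense()['tcp_pos'].round(2) for _ in range(2)]); go(451.4,331.2,110,86.7)
E
```

```text
1099 [434.4 321.8 168.2] [473.5 346.5 175.1] 173.2387806973618
[454.01867973 326.18020989] 0.7602617598835891 38 435.35835903212586 472.35835903212586
[array([454.77, 325.89, 187.4 ]), array([454.77, 325.89, 187.4 ])]
t 4.58 tcp [454.8 325.9 187.4] yaw 84.6 F [ 0.3  0.1 -0.7] grip 78.1 w 17.5 q6 0.52
rel [ 5.  -3.8 77.4] twist -2.1
```

```bash
python3 -m inch '[[[4.5,-3.2,10],-2,-1],[[4.5,-3.2,40],-2,-1],[[4.5,-3.2,66],-2,-1],[[4.5,-3.2,70],-2,-1],[[4.5,-3.2,70],-2,-1]]'
python3 -c "
from fit import *
snap('wrist','w3'); go(451.4,331,110,86.7)
P,p,ok=cloud('w3',True)
from scipy.optimize import least_squares
m=ok&(np.hypot(P[...,0]-451.5,P[...,1]-331)<24)&(P[...,2]>94)&(P[...,2]<112)&(p.min(-1)>90); q=P[m]; print(len(q),np.median(q[:,2]))
ed=np.array([(x,q[abs(q[:,0]-x)<.6][:,1].max()) for x in np.arange(q[:,0].min()+1,q[:,0].max()-1,1.)])
print(least_squares(lambda c:np.hypot(ed[:,0]-c[0],ed[:,1]-c[1])-20,[452,331],loss='soft_l1',f_scale=.5).x)
cv2.imwrite('pics/w3c.png',cv2.resize(p[150:350,200:440],None,fx=3,fy=3,interpolation=2))
"
```

```text
t: 5.2
tcp_pos: [452.3, 331.4, 118.0]
tcp_rot: [-0.0, 0.727, 0.687, -0.0]
contact_force: [0.9, 0.3, -1.1]
gripper_width: 17.0
grasp_force: 78.1
t 5.25 tcp [452.8 331.6 118.6] yaw 86.7 F [ 0.2 -0.9 -1.6] grip 78.1 w 16.4 q6 0.49
rel [-0.7 -1.3  8.6] twist 0.0
1079 104.10397084522695
[451.76176521 331.48407344]
```

View pics/w3c.png

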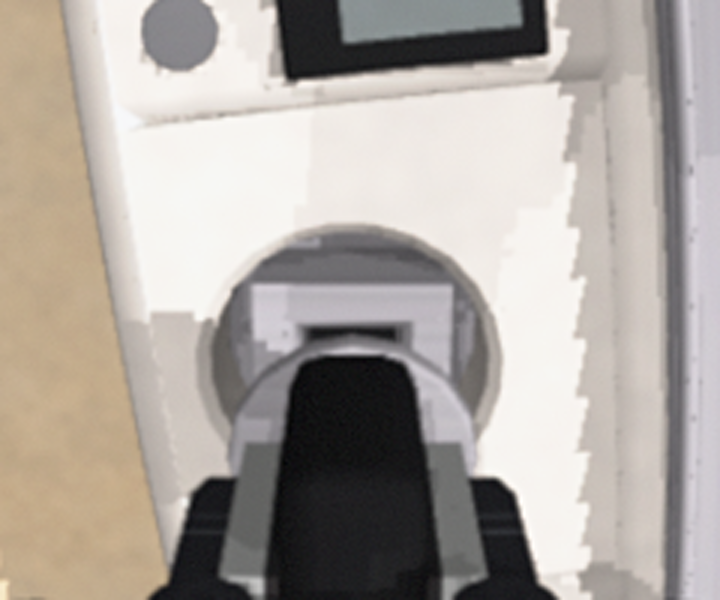

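The shoulder is concentric with the head and the edges are parallel, so I descend gently.

```bash
python3 -m inch '[[[-0.4,-0.3,6],0,-1],[[-0.4,-0.3,11],0,-1],[[-0.4,-0.3,15],0,-1],[[-0.4,-0.3,18],0,-1],[[-0.4,-0.3,18],0,-1]]' 110
python3 -c "from h import *; go(451.4,331,88,86.7)"
```

```text
t: 5.88
tcp_pos: [452.2, 331.2, 100.0]
tcp_rot: [0.0, 0.727, 0.687, 0.0]
contact_force: [0.4, 0.7, 3.7]
gripper_width: 17.0
grasp_force: 108.2
t 5.88 tcp [452.2 331.2 100. ] yaw 86.7 F [0.4 0.7 3.7] grip 108.2 w 17.0 q6 0.49
rel [-0.3 -0.8 12. ] twist 0.0
```

```bash
python3 -m inch '[[[0,0,4],0,-1],[[0,0,8],0,-1],[[0,0,10],0,-1],[[0,0,10],0,-1]]'
python3 -m inch '[[[0,0,2],0,-1],[[0,0,3],0,-1],[[0,0,3],0,-1]]'
python3 -c "from h import *; go(451.4,331,88,86.7)"
```

```text
t: 6.38
tcp_pos: [452.3, 331.3, 91.1]
tcp_rot: [0.0, 0.727, 0.687, 0.001]
contact_force: [-1.6, -1.6, 12.0]
gripper_width: 17.0
grasp_force: 109.8
t: 6.75
tcp_pos: [452.4, 331.3, 91.0]
tcp_rot: [0.001, 0.727, 0.687, 0.001]
contact_force: [-8.3, -4.7, 32.4]
gripper_width: 16.8
grasp_force: 112.6
t 6.75 tcp [452.4 331.3  91. ] yaw 86.8 F [-8.3 -4.7 32.4] grip 112.6 w 16.8 q6 0.49
rel [-0.4 -1.   3. ] twist 0.1
```

```bash
python3 -c "
from fit import *
snap('wrist','w4'); go(451.4,331,88,86.7)
P,p,ok=cloud('w4',True)
r=np.hypot(P[...,0]-451.8,P[...,1]-331)
m=ok&(r<19)&(P[...,2]>69)&(P[...,2]<85)&(p.min(-1)>90); print('shoulder',m.sum(),np.percentile(P[m][:,2],[10,50,90]).round(1))
m=ok&(r>30)&(r<45)&(P[...,1]>335)&(P[...,2]>55)&(P[...,2]<80); print('deck',m.sum(),np.percentile(P[m][:,2],[10,50,90]).round(1))
m=ok&(r>20.5)&(r<24)&(P[...,1]>335)&(P[...,2]>60)&(P[...,2]<80); print('head corners/well',m.sum(),np.percentile(P[m][:,2],[10,50,90]).round(1))
for t in ['w2','w3']:
  P,p,ok=cloud(t,True); x=P[...,0]-451.4;y=P[...,1]-331
  m=ok&(y>11)&(y<16)&(abs(x)<14); m&=P[...,2]<80; print(t,'head',m.sum(),np.median(P[m][:,2]))
  r=np.hypot(x,y);m=ok&(r>30)&(r<45)&(y>4)&(P[...,2]<80); print('deck',np.median(P[m][:,2]))
cv2.imwrite('pics/w4c.png',cv2.resize(p[150:350,200:440],None,fx=3,fy=3,interpolation=2)) if 0 else cv2.imwrite('pics/w4c.png',cv2.resize(cv2.imread('pics/w4.png')[180:330,220:420],None,fx=4,fy=4,interpolation=2))
"
```

```text
t 6.8 tcp [452.3 331.3  91. ] yaw 86.8 F [-8.6 -4.6 32.5] grip 112.6 w 17.1 q6 0.49
rel [-0.4 -0.9  2.9] twist 0.1
shoulder 621 [76.7 77.4 78.1]
deck 6785 [67.9 68.8 69.7]
head corners/well 498 [63.3 71.  72.3]
w2 head 251 71.61088347455924
deck 68.85954176325396
w3 head 426 71.5604677286563
deck 68.81971295998987
```

View pics/w4c.png

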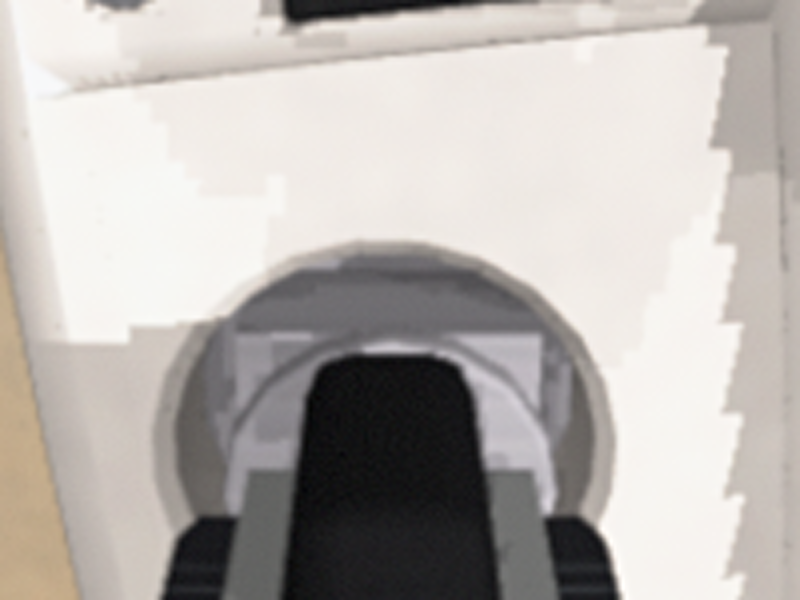

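Shoulder top is 5.8 mm above the head, against 6 mm nominal, so the key is home and pressed at about 30 N. I turn clockwise, easing off the lateral load.

```bash
python3 -m inch '[[[-0.4,-0.8,0],8,-1],[[-0.4,-0.8,0],16,-1],[[-0.4,-0.8,0],24,-1],[[-0.4,-0.8,0],32,-1],[[-0.4,-0.8,0],40,-1]]'
python3 -m inch '[[[0,0,0],0,-1],[[0,0,0],0,-1],[[0,0,0],0,-1],[[0,0,0],0,-1],[[0,0,0],0,-1]]'
python3 -m inch '[[[0,0,0],0,-1],[[0,0,0],0,-1],[[0,0,0],0,-1],[[0,0,0],0,-1],[[0,0,0],0,-1]]'
python3 - <<'E'
from rec import *
go(451.4,331,91,46.8)
snap('top','top2'); snap('scene','scene2')
a=[rectify(t,False,(465,231),45,85,6) for t in('top0','top2','scene0','scene2')]
cv2.imwrite('pics/v.png',np.hstack([i[:,170:370] for i in a]))
E
```

```text
t: 7.42
tcp_pos: [452.5, 331.1, 91.0]
tcp_rot: [0.0, 0.919, 0.395, 0.002]
contact_force: [-4.9, -4.4, 30.4]
gripper_width: 16.9
grasp_force: 112.1
t: 8.05
tcp_pos: [452.5, 331.1, 91.0]
tcp_rot: [0.0, 0.918, 0.397, 0.002]
contact_force: [-5.1, -4.1, 30.4]
gripper_width: 16.8
grasp_force: 112.1
t: 8.68
tcp_pos: [452.6, 331.1, 91.0]
tcp_rot: [0.0, 0.918, 0.397, 0.003]
contact_force: [-4.5, -4.5, 30.4]
gripper_width: 16.9
grasp_force: 112.1
t 8.68 tcp [452.6 331.1  91. ] yaw 46.7 F [-4.5 -4.5 30.4] grip 112.1 w 16.9 q6 1.19
rel [-0.9 -0.8 -0. ] twist -0.1
```

View pics/v.png

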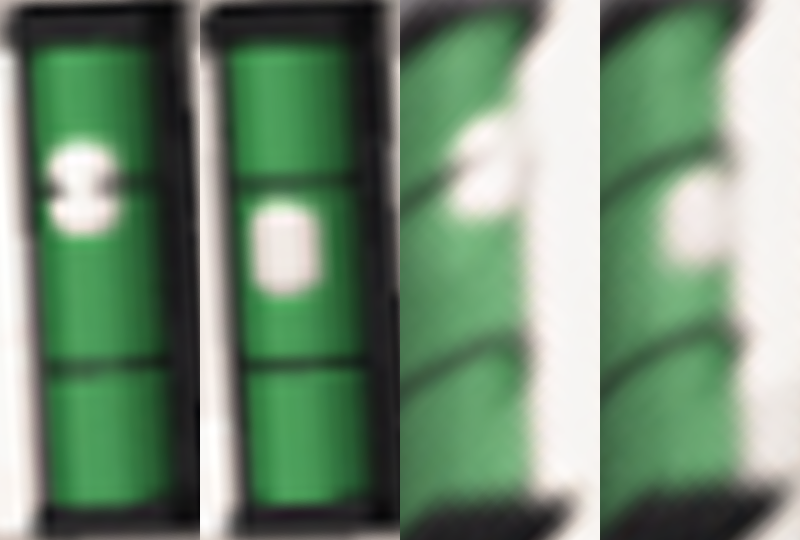

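In the top view the rings are at rows 182 and 364 and the bubble centre is at row 249, so it is about 4.0 mm to the rear. It moved 10.7 mm for 40°, so 15° more is needed.

```bash
python3 -m inch '[[[0,0,0],5,-1],[[0,0,0],10,-1],[[0,0,0],15,-1],[[0,0,0],15,-1],[[0,0,0],15,-1]]'
python3 -m inch '[[[0,0,0],0,-1],[[0,0,0],0,-1],[[0,0,0],0,-1],[[0,0,0],0,-1],[[0,0,0],0,-1]]'
python3 -m inch '[[[0,0,0],0,-1],[[0,0,0],0,-1],[[0,0,0],0,-1],[[0,0,0],0,-1],[[0,0,0],0,-1]]'
python3 - <<'E'
from rec import *
go(451.4,331,91,31.7)
snap('top','top3')
for t in('top0','top2','top3'):
    i=rectify(t,False,(465,231),45,85,6).astype(float)
    b=i[100:440,225:290].min(-1)  # white bubble
    rows=100+np.where((b>140).sum(1)>15)[0]
    g=i[100:440,295:315,1].mean(1) # green channel, right of the bubble
    k=[100+np.argmin(g[50:120])+50, 100+np.argmin(g[220:300])+220]
    print(t,'bubble rows',rows.min(),rows.max(),'rings',k,'offset mm',(np.mean(k)-(rows.min()+rows.max())/2)/(k[1]-k[0])*30)
E
```

```text
t: 9.4
tcp_pos: [452.6, 331.0, 91.0]
tcp_rot: [0.0, 0.962, 0.274, 0.002]
contact_force: [-5.4, -5.0, 31.0]
gripper_width: 17.1
grasp_force: 112.2
t: 10.02
tcp_pos: [452.6, 331.0, 91.0]
tcp_rot: [0.0, 0.962, 0.273, 0.002]
contact_force: [-3.7, -5.0, 30.5]
gripper_width: 16.9
grasp_force: 112.2
t: 10.65
tcp_pos: [452.6, 331.0, 91.0]
tcp_rot: [0.0, 0.962, 0.274, 0.002]
contact_force: [-5.9, -4.7, 31.0]
gripper_width: 16.9
grasp_force: 112.2
t 10.65 tcp [452.6 331.   91. ] yaw 31.7 F [-5.9 -4.7 31. ] grip 112.2 w 16.9 q6 1.45
rel [-1.  -0.6 -0. ] twist 0.0
top0 bubble rows 139 236 rings [np.int64(182), np.int64(363)] offset mm 14.08839779005525
top2 bubble rows 201 295 rings [np.int64(179), np.int64(362)] offset mm 3.6885245901639343
top3 bubble rows 223 318 rings [np.int64(179), np.int64(362)] offset mm 0.0
```

The bubble is within about 0.5 mm of centre. The rings tilt slightly at its column, which leaves about 0.5 mm to the rear, so I add 1.5°, let it settle and hand in.

```bash
python3 -m inch '[[[0,0,0],1.5,-1],[[0,0,0],1.5,-1],[[0,0,0],1.5,-1],[[0,0,0],1.5,-1],[[0,0,0],1.5,-1]]'
python3 -m inch '[[[0,0,0],0,-1],[[0,0,0],0,-1],[[0,0,0],0,-1],[[0,0,0],0,-1],[[0,0,0],0,-1]]'
python3 - <<'E'
from rec import *
go(451.4,331,91,30)
snap('top','top4')
i=rectify('top4',False,(465,231),45,85,6)
b=i[100:440,225:290].min(-1).astype(float); rows=100+np.where((b>140).sum(1)>15)[0]; print(rows.min(),rows.max())
cv2.imwrite('pics/v4.png',i[:,150:390])
E
```

```text
t: 11.32
tcp_pos: [452.6, 331.0, 91.0]
tcp_rot: [0.0, 0.965, 0.261, 0.002]
contact_force: [-4.3, -4.8, 30.1]
gripper_width: 17.1
grasp_force: 112.2
t: 11.95
tcp_pos: [452.6, 331.0, 91.0]
tcp_rot: [0.0, 0.965, 0.261, 0.003]
contact_force: [-5.2, -4.6, 31.3]
gripper_width: 16.7
grasp_force: 112.2
t 11.95 tcp [452.6 331.   91. ] yaw 30.3 F [-5.2 -4.6 31.3] grip 112.2 w 16.7 q6 1.48
rel [-1.  -0.6 -0. ] twist 0.3
225 320
```

View pics/v4.png

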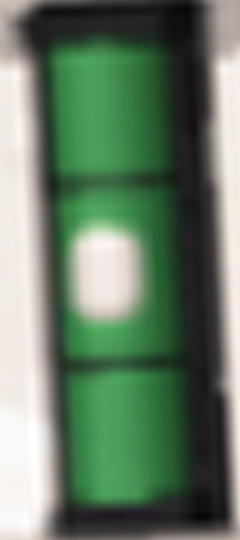

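The bubble (rows 225–320) sits midway between the rings (about 183 and 363), and the key is still gripped and pressed at about 30 N.

```bash
python3 -c "
from cell import *
print(sign_off())"
```

```text
the job is handed in; nothing more can be done
None
```

The scale is level: the bubble sits midway between its rings to within about 0.5 mm, and the key is home, still gripped and pressed down at about 30 N; the job was handed in at about 12 s.

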